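Slide one stamping die out of the pack and seat it on the register stop

ROBOT

A 7-joint arm with a two-finger parallel gripper is mounted at the origin on the work surface. World frame = base frame: x ahead of the robot, y to its left, z up, the work surface at z = 0. Lengths are in m, angles in degrees, forces in N, time in s.
With the tool pointing down it reaches from about 0.425 to 0.875 m from the base axis. Payload 4.7 kg.
Tool frame: the origin (TCP) lies between the finger pads; the fingertips stand env.tip_reach ahead of it and the grasp point (between the pads) lies 2 mm behind it (env.tip_reach is the distance from the TCP to the fingertips, in m); z points along the fingers, y is the line along which they close (so a half turn about z gives the same grasp; the last joint's range is limited). The gripper opens to 87 mm and grips with 3 to 60 N. Pads are 19 mm wide; open, the fingers measure 117 mm over their backs; the gripper's body (75 mm by 190 mm) begins 51 mm behind the grasp point.
Start: joints at [-65.426, 18.392, -4.016, 83.108, 1.295, 78.541, -3.26], TCP at [0.262, 0.595, 0.24] pointing down, gripper open.
Joint ranges: [-163.93, 163.93], [-17.29, 119.83], [-79.2, 71.16], [3.27, 140.29], [-89.18, 269.18], [5.43, 117.66], [-154.24, 154.24]. Speed limits (degrees/s): [147.25, 147.25, 180, 180, 180, 180, 180].

INTERFACE

Orientations are given as [roll, pitch, yaw] about the fixed x, y, z axes, in that order (R = Rz(yaw) Ry(pitch) Rx(roll)).
In Python, from cell import env, read_camera gives the robot as it stands. The module is installed in compiled form; this text tells all that it offers.
- The arm moves only by the tool send_path, called as name(argument=value, ...) on one line, values as JSON. Schema: {"type":"object","properties":{"offsets":{"type":"string"},"grip_n":{"type":"number"},"only":{"type":"string"},"quiet":{"type":"boolean"},"lines":{"type":"string"}},"required":["offsets"],"additionalProperties":false}. offsets is a string of 1 to 8 rows, parted by semicolons, with the numbers parted by spaces; each row has 5 numbers: dx, dy, dz in fractions of the full range, 1 being 0.5 m, then a turn about the tool's z in a scale on which 1.0 is 45 degrees, then the finger opening in m; each row is the pose to reach, as a shift and turn from the pose commanded when the call began, along the tool's axes at that moment; what a row does not reach only later rows make up. A row lasts 1/12 s, in which the tool goes at most 0.0417 m and 7.16 degrees, less where a joint would pass 70% of its speed; a pose out of reach is approached as far as the arm can. The fingers move at their own pace and stop on an object; grip_n is the grip in N (left out, the last holds). Time passes only in rows, so rows that do not move let the fingers close. The tool returns the time, the measured TCP pose, the force, the opening and the grip force at its end. only (a regular expression) keeps the lines of the reply that match it, lines (a string "A,B") keeps lines A to B, and quiet returns only ok. Input that does not fit is refused with a message, and nothing moves.
- env.get_obs(): the state, without advancing time (a new reading comes with each control period).
- read_camera(name): name is "scene" or "top"; returns a dict with "color" (400x640x3 uint8, blue, green, red), "fx", "fy", "cx", "cy" (pixels), "world_from_camera" (4x4, takes a point from camera to world coordinates). Camera axes: x right, y down, z forward; pixel columns grow to the right and rows downward; lengths in m; the calibration is good to about 2 mm. A picture is of the moment at which its call begins. There is no depth.
- env.sign_off(): hands the job in; it is judged then, once.
The state is a dict: "time_s": time; "qpos": joint angles; "joint_velocities": joint speeds; "effort": joint torques, N m; "tool_pos": TCP position; "tool_rot": TCP orientation; "force": force on the tool from outside, world axes, zero at the start; "wrist_torque": the same for the moment, N m; "grip_width": finger opening in m; "grasp_force": force on a finger pad.
Only numpy, scipy, OpenCV 4.12 (cv2) and the standard library are available. Lean on these libraries where they do the work, as an engineer would, in place of code of your own. Each camera call takes 0.05 s, during which the arm holds its last target. There are 200 camera calls.

TASK

Push the red stamping die straight out of the touching row along the green register board, without lifting it or shifting the other dies or anything else on the bench, until it meets the pale stop bar at the far end. Hold it pressed lightly against the bar for about half a second, pushing with about 10 N and never more than 15 N, then let go and leave it standing square against the bar.

Things in the scene. Friction and masses are not known exactly. Their poses are not given: they have to be found in the camera images.
- board: Green register board: fixed plate 8 mm thick, 265 x 250 mm, white marks along its right edge. Origin on its underside, on the centre line of the row of dies; the plate runs from 70 mm behind it (towards the robot) to 195 mm ahead. x points away from the robot along the board to the stop, y left along the row, z up; plate top at z = 8 mm.
- die_red: The red die: red block 56 (x) by 48 (y) by 36 mm high, with a raised brass diamond on top (40 mm overall), 0.2 to 0.45 kg. Origin at the centre of its underside; axes as the board's. It stands loose on the board in any one of the row's four places, touching its neighbours. It slides on the polished plate at 1 to 4 N of push.
- stop: Dark beam across the far end; origin on the plate top, 170 mm ahead of the board's, axes the same. In front it carries the pale stop bar, 220 mm wide, 25 mm high, rigid (several N per mm of push past contact), square to x, clamped at an unreported setting: its near face is 12 to 42 mm before this origin, so the seated die's centre is 100 to 130 mm ahead of the board's origin. Find it by touch.
- die_a: A dark steel die, same size as the red one (56 x 48 x 40 mm, 0.42 kg), with a ring of beads in brass on top. Origin at the centre of its underside. Loose. The four dies stand touching side by side along the board's y, centres at -72, -24, +24 and +72 mm, in any order, at the board's x = 0. Not to be shifted.
- die_b: A dark steel die, same size as the red one (56 x 48 x 40 mm, 0.42 kg), with a round disc in brass on top. Origin at the centre of its underside. Loose. The four dies stand touching side by side along the board's y, centres at -72, -24, +24 and +72 mm, in any order, at the board's x = 0. Not to be shifted.
- die_c: A dark steel die, same size as the red one (56 x 48 x 40 mm, 0.42 kg), with a plain cross in brass on top. Origin at the centre of its underside. Loose. The four dies stand touching side by side along the board's y, centres at -72, -24, +24 and +72 mm, in any order, at the board's x = 0. Not to be shifted.
- glue_pot: White glue pot with a blue band, 80 mm across, 70 mm high, with a yellow brush sticking out to 150 mm; loose bystander. Origin at the centre of its underside.
- weight: Brass pressing weight with a small knob, 60 mm across, 62 mm high; loose bystander. Origin at the centre of its underside.
- tape: Yellow roll of tape lying flat, 90 mm across, 24 mm high; loose bystander. Origin at the centre of its underside.
- awl: Awl, 170 mm long, lying on the bench; loose bystander. Origin near its middle, long axis x.
Mind the look-alikes: they are no part of the job. There is more than one size of the die_red; the one meant has the size given above.

How it is judged (in metres and radians):
On the way, in this order (a step that is already met when the one before it is completed fails the run):
1. the red die has been slid forward clear of the other dies: more than 61 mm ahead of the row's centre line (at least about 5 mm of gap) (x of die_red in the frame of board above 0.061 m), for 0.05 s.
2. the red die is pressed against the stop with more than 2 N for 0.3 s (contact force between die_red and stop above 2 N), for 0.3 s.
At the end, for the whole second after the job is handed in: The red die rests flat and still on the board against the stop bar (gap under 3 mm), its centre more than 98 mm ahead of the board's origin, square to the board within 0.07 rad (4 degrees), and each of the other dies is within 4 mm of where it started (x of die_red in the frame of board above 0.098 m and x of jaw_c0 in the frame of die_red below 0.036 m and z of die_red in the frame of board below 0.01 m and angle between the x axis of die_red and the x axis of board, either way round below 0.07 rad and linear speed of die_red below 0.01 m/s and distance of each of die_a, die_b, die_c from where it was at the start of the episode below 0.004 m); the robot touches nothing.
It fails at once if another die is shifted more than 4 mm from where it stood (distance of any of die_a, die_b, die_c from where it was at the start of the episode above 0.004 m).
It fails at once if the red die is lifted more than 6 mm off the board or tipped (z of die_red in the frame of board above 0.014 m or angle between die_red's own z axis and vertical above 0.2 rad).
It fails at once if the fingers press on the red die with more than 18 N (contact force between the fingers and die_red above 18 N).
It fails at once if a bystander on the bench (glue pot, brass weight, tape roll, awl) is shifted more than 15 mm (distance of any of glue_pot, weight, tape, awl from where it was at the start of the episode above 0.015 m).
It also fails if it takes over 48 s, if anything falls off the work surface, if the arm or the gripper's body presses on something with over 40 N, if the wrist force passes 120 N, or if a joint passes its speed limit or range.

## Working session

There is one attempt and no reset: what is moved stays moved. The work goes in short steps, Python scripts to look and compute and a tool call to move; the robot and the scene stay as the last step left them, time stands still between calls to the robot, and variables do not carry over. Pictures are saved under pics/ and viewed, at most 10 in all, crops included, and the job is handed in when it is done.

```bash
mkdir -p pics; python3 - <<'E'
from cell import env, read_camera
import cv2,numpy as np
for n in("scene","top"):
    c=read_camera(n); cv2.imwrite(f"pics/{n}0.png",c["color"]); print(n,c["fx"],c["fy"],c["cx"],c["cy"],np.round(c["world_from_camera"],4).tolist())
o=env.get_obs(); print(o, env.tip_reach)
E
```

```text
scene 403.32959944592005 403.32959944592005 324.23496298895657 202.80163131783542 [[-0.7376, 0.5824, -0.3417, 0.9183], [0.6751, 0.6267, -0.3892, 0.3879], [-0.0125, -0.5178, -0.8554, 0.91], [0.0, 0.0, 0.0, 1.0]]
top 460.28959034950344 460.28959034950344 319.323448446056 194.9416319924801 [[0.0254, -0.9881, 0.1516, 0.4016], [-0.9997, -0.0256, 0.0003, -0.0339], [0.0036, -0.1515, -0.9884, 1.2592], [0.0, 0.0, 0.0, 1.0]]
{'time_s': 0.1, 'qpos': array([-65.42789325,  18.43566084,  -4.01435517,  83.16802482,
         1.29529024,  78.54118994,  -3.26126944]), 'joint_velocities': array([ 0.01196664, -0.08353548,  0.06518328, -0.15742308, -0.01486807,
        0.04548029,  0.05056819]), 'effort': array([-2.31568929e-04, -4.92570198e+01, -4.05609151e-01, -3.13401282e+01,
       -6.42061047e-02,  3.93804756e-02,  5.99149189e-05]), 'tool_pos': array([0.26180142, 0.59443298, 0.2385601 ]), 'tool_rot': array([-1.79900368e+02,  6.13240889e-03,  1.56235168e+02]), 'force': array([ 0.39893165, -0.42588427, -0.50502978]), 'wrist_torque': array([-0.07283134, -0.00024802,  0.00862752]), 'grasp_force': 0.0, 'grip_width': 0.0869801858604141} 0.017
```

View pics/scene0.png

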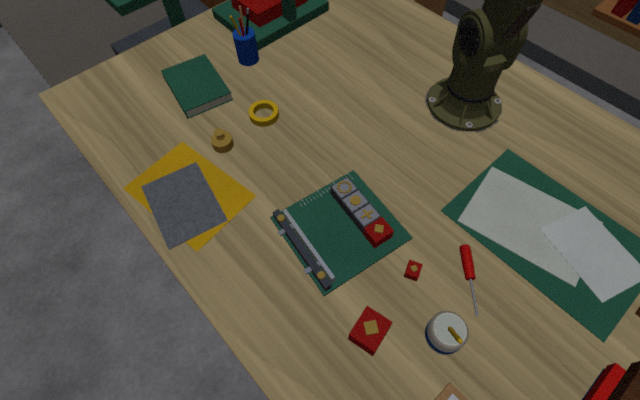

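View pics/top0.png

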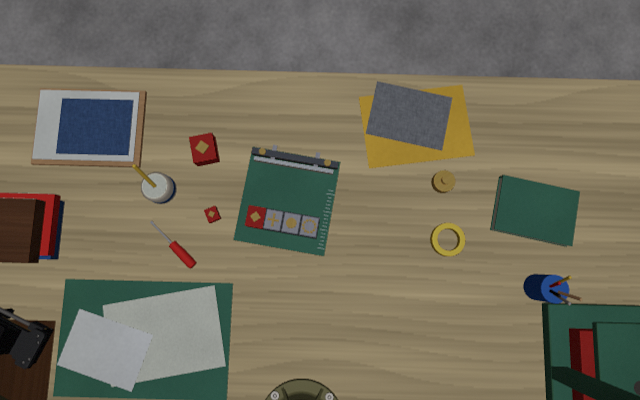

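The top view shows the board centred near px (287,200), yawed about −10°. The red die is at the row's left end, px (257,217). The decoys (204,149) and (212,214) are a different size and stand off the board. Next I'll measure these.

```bash
cat > h.py <<'E'
from cell import env, read_camera
import cv2,numpy as np
def ray(c,uv,z):
    uv=np.atleast_2d(uv).astype(float);T=np.array(c["world_from_camera"])
    d=np.c_[(uv[:,0]-c["cx"])/c["fx"],(uv[:,1]-c["cy"])/c["fy"],np.ones(len(uv))]@T[:3,:3].T
    return (T[:3,3]+d*((z-T[2,3])/d[:,2])[:,None])[:,:2]
def biggest(m):
    cs=cv2.findContours(m,cv2.RETR_EXTERNAL,cv2.CHAIN_APPROX_NONE)[0]
    return max(cs,key=cv2.contourArea)
E
python3 - <<'E'
from h import *
roi={"top":(225,140,350,262),"scene":(262,165,418,298)}
for n,(a,b,c_,d) in roi.items():
    c=read_camera(n); im=c["color"]; hsv=cv2.cvtColor(im,cv2.COLOR_BGR2HSV)
    box=np.zeros(im.shape[:2],np.uint8); box[b:d,a:c_]=255
    g=cv2.inRange(hsv,(60,60,20),(95,255,255))&box
    h=cv2.convexHull(biggest(g))
    P=cv2.approxPolyDP(h,5,True)[:,0]
    print(n,"green poly px",P.tolist()); W=ray(c,P,.008); print(np.round(W,4).tolist())
    hp=ray(c,h[:,0],.008).astype(np.float32); print(" rect",cv2.minAreaRect(hp))
    r=(cv2.inRange(hsv,(0,120,50),(10,255,255))|cv2.inRange(hsv,(170,120,50),(180,255,255)))&box
    k=biggest(r); print(" red px",cv2.minAreaRect(k), cv2.moments(k)["m00"])
    br=cv2.inRange(hsv,(12,90,90),(32,255,255))&box
    nn,_,st,ce=cv2.connectedComponentsWithStats(br)
    for i in range(1,nn):
        if st[i,4]>12: print(" brass",st[i,4],ce[i].round(1),ray(c,ce[i],.048).round(4))
    cv2.imwrite(f"pics/{n}1.png",cv2.resize(im[b:d,a:c_],None,fx=4,fy=4,interpolation=cv2.INTER_CUBIC))
E
```

```text
top green poly px [[251, 154], [339, 162], [323, 255], [234, 239]]
[[0.7039, 0.1598], [0.6876, -0.0858], [0.43, -0.0475], [0.4668, 0.1945]]
 rect ((0.5766643285751343, 0.05451507866382599), (0.24807988107204437, 0.2611384987831116), 81.43130493164062)
 red px ((255.1923065185547, 216.53848266601562), (17.846567153930664, 21.76888656616211), 11.309932708740234) 350.5
 brass 40 [261.9 150.8] [[0.704  0.1247]]
 brass 38 [327.1 162.1] [[ 0.6774 -0.052 ]]
 brass 59 [255.  216.2] [[0.5262 0.135 ]]
 brass 36 [272.6 219.4] [[0.5188 0.088 ]]
 brass 79 [290.6 222.5] [[0.5118 0.0403]]
scene green poly px [[353, 171], [411, 237], [324, 295], [286, 208]]
[[0.4313, -0.0439], [0.4673, 0.1972], [0.7255, 0.1598], [0.6414, -0.0784]]
 rect ((0.5775033831596375, 0.05706048011779785), (0.24898315966129303, 0.2628192603588104), 81.2946548461914)
 red px ((377.9911804199219, 231.41470336914062), (23.08564567565918, 26.843774795532227), 57.52880859375) 529.0
 brass 25 [339.2 186.7] [[ 0.5135 -0.0137]]
 brass 23 [348.6 186.4] [[0.4951 0.002 ]]
 brass 82 [354.9 199.9] [[0.5118 0.0417]]
 brass 48 [366.5 213.9] [[0.5194 0.0898]]
 brass 35 [280.7 217.3] [[ 0.6801 -0.0462]]
 brass 68 [378.8 227.9] [[0.5255 0.137 ]]
 brass 36 [413.8 267.8] [[0.5415 0.2614]]
 brass 47 [320.7 274.4] [[0.7073 0.1297]]
```

View pics/top1.png

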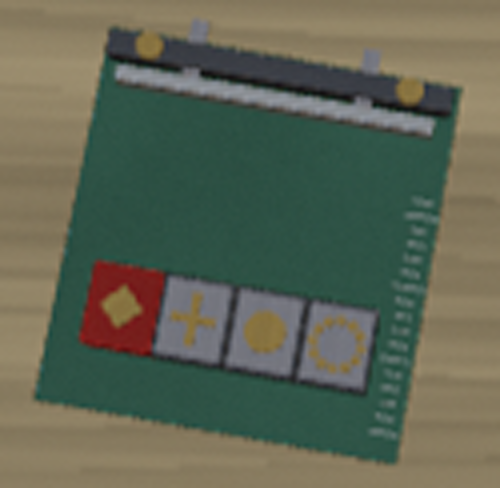

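The rows are not in the units I measure in: shifts go in shares of 0.5 m and turns go in shares of 45 degrees. I convert before sending: -0.212 m / 0.5 = -0.424, -0.19 m / 0.5 = -0.38, -15.3 degrees / 45 = -0.34.

send_path(offsets="-0.028 -0.024 0 -0.0444 0;-0.084 -0.074 0 -0.0889 0;-0.144 -0.128 0 -0.1333 0;-0.204 -0.18 0 -0.1778 0;-0.264 -0.234 0 -0.2222 0;-0.324 -0.288 0 -0.2667 0;-0.38 -0.336 0 -0.3111 0;-0.424 -0.376 0 -0.34 0", grip_n=10)

```text
time_s: 0.87
tool_pos: [0.3816, 0.3341, 0.2396]
tool_rot: [-180.0, 0.0, 171.5]
force: [0.6, -0.5, 0.6]
grip_width: 0.0415
grasp_force: 0.0
```

To row units: -0.1777 m / 0.5 = -0.3554, -0.1166 m / 0.5 = -0.2332.

send_path(offsets="-0.028 -0.044 0 0 0;-0.064 -0.098 0 0 0;-0.104 -0.16 0.04 0 0;-0.148 -0.224 0.08 0 0;-0.188 -0.286 0.12 0 0;-0.218 -0.332 0.14 0 0;-0.2332 -0.3554 0.16 0 0;-0.2332 -0.3554 0.16 0 0")

```text
time_s: 1.53
tool_pos: [0.4694, 0.1396, 0.1574]
tool_rot: [-179.8, -0.1, 171.1]
force: [-0.5, 0.1, -0.2]
grip_width: 0.001
grasp_force: 0.0
```

```bash
python3 -c "
from h import *
for n,(a,b,c,d) in {'top':(225,140,350,262),'scene':(262,140,418,298)}.items():
  cv2.imwrite(f'pics/{n}2.png',cv2.resize(read_camera(n)['color'][b:d,a:c],None,fx=3,fy=3))
print(env.get_obs()['tool_pos'])"
```

```text
[0.46912252 0.14435133 0.15931913]
```

View pics/scene2.png

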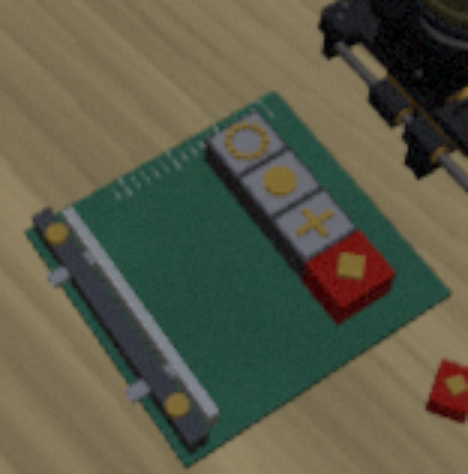

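The crop shows the row undisturbed, with the red die at crop (350,265). The gripper is behind it at the upper right and clear. I'll lower the tool behind the die.

To row units: 0.125 m / 0.5 = 0.25, 0.118 m / 0.5 = 0.236.

send_path(offsets="0 0 0.02 0 0;0 0 0.07 0 0;0 0 0.12 0 0;0 0 0.17 0 0;0 0 0.21 0 0;0 0 0.236 0 0;0 0 0.25 0 0;0 0 0.25 0 0")

```text
time_s: 2.3
tool_pos: [0.468, 0.1454, 0.0331]
tool_rot: [-179.9, -0.1, 171.7]
force: [-1.2, -0.5, 0.0]
grip_width: 0.0002
grasp_force: 0.0
```

```bash
python3 -c "
from h import *
for n,(a,b,c,d) in {'top':(215,140,350,282),'scene':(262,140,440,298)}.items():
  cv2.imwrite(f'pics/{n}3.png',cv2.resize(read_camera(n)['color'][b:d,a:c],None,fx=4,fy=4))
o=env.get_obs();print(o['tool_pos'],o['tool_rot'],o['force'])"
```

```text
[0.46967955 0.14544429 0.03507232] [1.79961253e+02 3.94656432e-02 1.71611076e+02] [ 1.06102774 -0.11913468  0.53248266]
```

View pics/scene3.png

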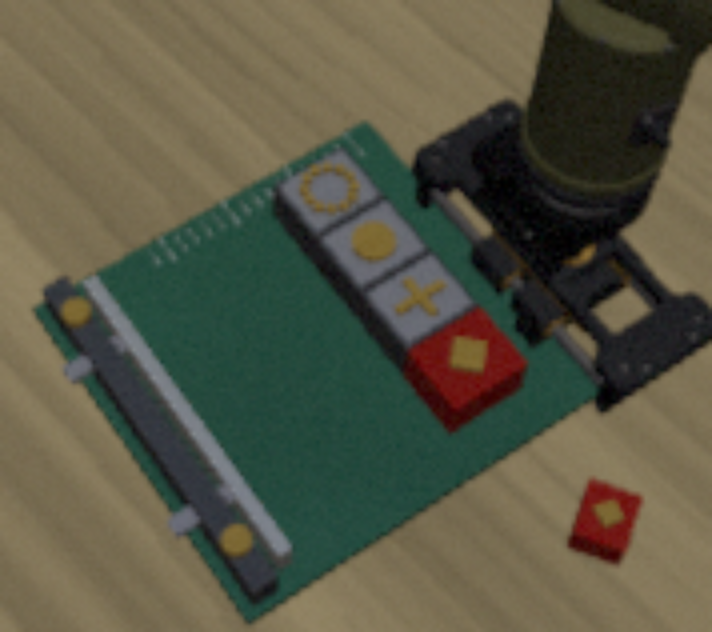

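View pics/top3.png

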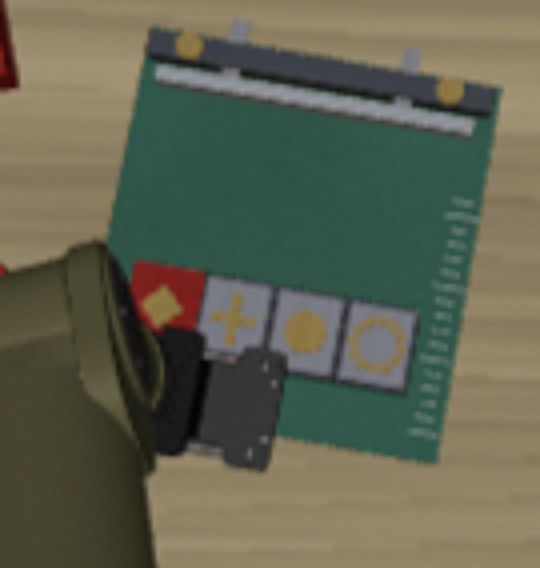

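To row units: -0.028 m / 0.5 = -0.056, -0.025 m / 0.5 = -0.05.

send_path(offsets="-0.008 0 0 0 0;-0.018 0 0 0 0;-0.026 0 0 0 0;-0.032 0 0 0 0;-0.038 0 0 0 0;-0.044 0 0 0 0;-0.05 0 0 0 0;-0.056 0 0 0 0")

```text
time_s: 3.07
tool_pos: [0.4971, 0.1403, 0.0345]
tool_rot: [-180.0, -0.0, 171.5]
force: [-1.2, -0.1, 0.2]
grip_width: 0.0002
grasp_force: 0.7
```

```bash
python3 -c "
from h import *
cv2.imwrite('pics/s4.png',cv2.resize(read_camera('scene')['color'][140:298,262:440],None,fx=4,fy=4))
o=env.get_obs();print(o['tool_pos'],o['tool_rot'],o['force'])"
```

```text
[0.49789939 0.14018075 0.03456289] [1.79998533e+02 3.46108692e-02 1.71525364e+02] [-0.8291301   1.45744208 -0.69278585]
```

View pics/s4.png

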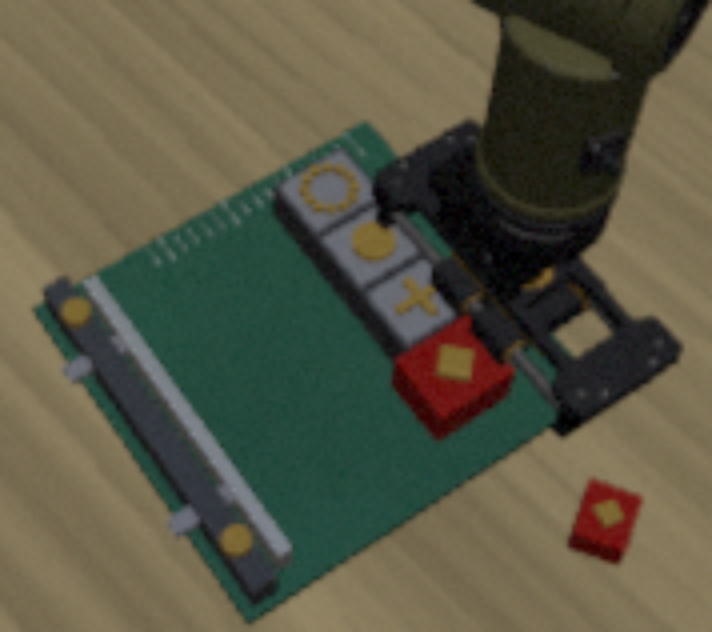

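The red die has moved about 9 mm straight ahead, and its neighbours are unmoved. I'll keep pushing.

To row units: -0.038 m / 0.5 = -0.076, -0.034 m / 0.5 = -0.068.

send_path(offsets="-0.008 0 0 0 0;-0.018 0 0 0 0;-0.028 0 0 0 0;-0.038 0 0 0 0;-0.048 0 0 0 0;-0.058 0 0 0 0;-0.068 0 0 0 0;-0.076 0 0 0 0")

```text
time_s: 3.78
tool_pos: [0.5354, 0.1346, 0.0345]
tool_rot: [-180.0, 0.0, 171.5]
force: [-0.8, -0.1, -0.6]
grip_width: 0.0003
grasp_force: 0.5
```

send_path(offsets="-0.008 0 0 0 0;-0.018 0 0 0 0;-0.028 0 0 0 0;-0.038 0 0 0 0;-0.048 0 0 0 0;-0.058 0 0 0 0;-0.068 0 0 0 0;-0.076 0 0 0 0")

```text
time_s: 4.45
tool_pos: [0.573, 0.129, 0.0346]
tool_rot: [180.0, 0.0, 171.5]
force: [-1.3, -0.3, 0.4]
grip_width: 0.0004
grasp_force: 0.6
```

```bash
python3 -c "
from h import *
cv2.imwrite('pics/s5.png',cv2.resize(read_camera('scene')['color'][140:298,262:440],None,fx=4,fy=4))
o=env.get_obs();print(o['tool_pos'],o['tool_rot'],o['force'])"
```

```text
[0.57380019 0.12882936 0.03476465] [1.79994475e+02 8.79806721e-02 1.71514100e+02] [ 1.31832287  0.73026879 -0.66933647]
```

View pics/s5.png

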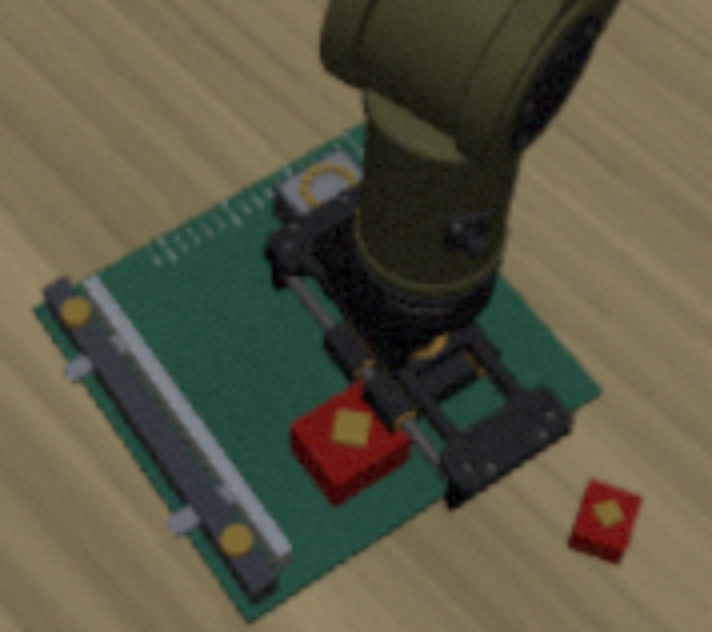

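The die is square at about 85 mm, clear of the row, with the bar ahead. I'll creep forward from here.

To row units: -0.0125 m / 0.5 = -0.025, -0.012 m / 0.5 = -0.024.

send_path(offsets="-0.006 0 0 0 0;-0.012 0 0 0 0;-0.016 0 0 0 0;-0.02 0 0 0 0;-0.022 0 0 0 0;-0.024 0 0 0 0;-0.025 0 0 0 0")

```text
time_s: 5.08
tool_pos: [0.5847, 0.1274, 0.0346]
tool_rot: [180.0, 0.0, 171.5]
force: [-2.2, 0.9, -0.2]
grip_width: 0.0007
grasp_force: 0.7
```

send_path(offsets="-0.001 0 0 0 0;-0.002 0 0 0 0;-0.003 0 0 0 0;-0.004 0 0 0 0")

```text
time_s: 5.42
tool_pos: [0.5866, 0.1271, 0.0346]
tool_rot: [180.0, 0.0, 171.5]
force: [-2.1, -0.7, 1.6]
grip_width: 0.0004
grasp_force: 0.7
```

To row units: -0.006 m / 0.5 = -0.012, -0.005 m / 0.5 = -0.01.

send_path(offsets="-0.002 0 0 0 0;-0.004 0 0 0 0;-0.006 0 0 0 0;-0.008 0 0 0 0;-0.01 0 0 0 0;-0.012 0 0 0 0")

```text
time_s: 5.92
tool_pos: [0.5927, 0.1261, 0.0346]
tool_rot: [180.0, 0.0, 171.5]
force: [-1.9, 0.7, 0.8]
grip_width: 0.0003
grasp_force: 0.7
```

send_path(offsets="-0.002 0 0 0 0;-0.004 0 0 0 0;-0.006 0 0 0 0;-0.008 0 0 0 0")

```text
time_s: 6.25
tool_pos: [0.5966, 0.1255, 0.0346]
tool_rot: [180.0, 0.0, 171.5]
force: [-1.5, -0.1, 0.6]
grip_width: 0.0003
grasp_force: 0.7
```

```bash
python3 -c "
from h import *
c=read_camera('scene');cv2.imwrite('pics/s6.png',cv2.resize(c['color'][180:298,262:400],None,fx=5,fy=5))
print(env.get_obs()['tool_pos'])"
```

```text
[0.59686823 0.12546633 0.03458576]
```

View pics/s6.png

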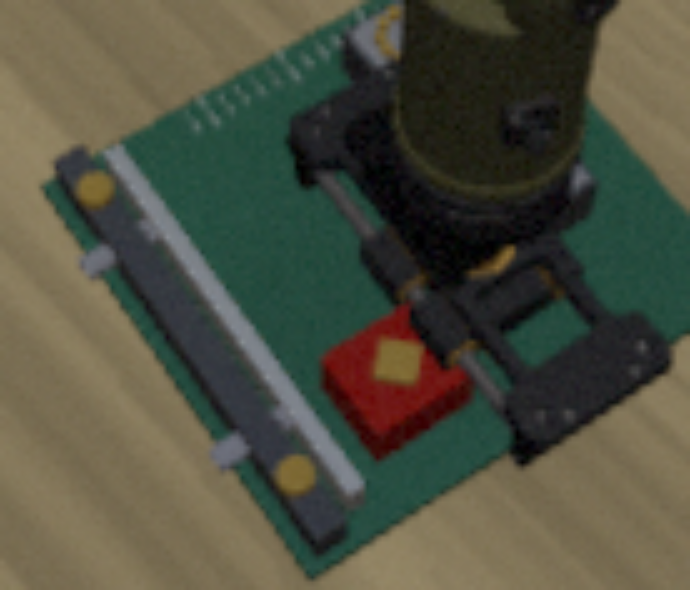

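The die is square, with a gap of about 15 mm to the bar (crop (325,380) to (300,395)).

To row units: -0.006 m / 0.5 = -0.012, -0.005 m / 0.5 = -0.01.

send_path(offsets="-0.002 0 0 0 0;-0.004 0 0 0 0;-0.006 0 0 0 0;-0.008 0 0 0 0;-0.01 0 0 0 0;-0.012 0 0 0 0")

```text
time_s: 6.8
tool_pos: [0.6026, 0.1246, 0.0346]
tool_rot: [180.0, 0.0, 171.5]
force: [-0.9, 0.1, -0.2]
grip_width: 0.0008
grasp_force: 0.6
```

send_path(offsets="-0.001 0 0 0 0;-0.002 0 0 0 0;-0.003 0 0 0 0;-0.004 0 0 0 0")

```text
time_s: 7.13
tool_pos: [0.6044, 0.1244, 0.0345]
tool_rot: [180.0, -0.0, 171.5]
force: [-1.3, -0.1, 0.0]
grip_width: 0.0008
grasp_force: 0.6
```

To row units: -0.002 m / 0.5 = -0.004, -0.0015 m / 0.5 = -0.003.

send_path(offsets="-0.001 0 0 0 0;-0.002 0 0 0 0;-0.003 0 0 0 0;-0.004 0 0 0 0")

```text
time_s: 7.47
tool_pos: [0.6064, 0.1241, 0.0346]
tool_rot: [180.0, 0.0, 171.5]
force: [-1.3, 0.2, -0.9]
grip_width: 0.0003
grasp_force: 0.5
```

To row units: -0.002 m / 0.5 = -0.004, -0.0015 m / 0.5 = -0.003.

send_path(offsets="-0.001 0 0 0 0;-0.002 0 0 0 0;-0.003 0 0 0 0;-0.004 0 0 0 0")

```text
time_s: 7.8
tool_pos: [0.6084, 0.1238, 0.0345]
tool_rot: [-180.0, 0.0, 171.5]
force: [-1.2, -1.0, 0.2]
grip_width: 0.0005
grasp_force: 0.5
```

To row units: -0.0015 m / 0.5 = -0.003, -0.001 m / 0.5 = -0.002.

send_path(offsets="-0.001 0 0 0 0;-0.002 0 0 0 0;-0.003 0 0 0 0")

```text
time_s: 8.05
tool_pos: [0.6099, 0.1236, 0.0345]
tool_rot: [180.0, -0.0, 171.5]
force: [-1.6, 0.6, -0.3]
grip_width: 0.0001
grasp_force: 0.5
```

To row units: -0.0015 m / 0.5 = -0.003, -0.001 m / 0.5 = -0.002.

send_path(offsets="-0.001 0 0 0 0;-0.002 0 0 0 0;-0.003 0 0 0 0")

```text
time_s: 8.3
tool_pos: [0.6114, 0.1233, 0.0346]
tool_rot: [180.0, 0.0, 171.5]
force: [-1.0, 0.5, -1.3]
grip_width: 0.0005
grasp_force: 0.5
```

send_path(offsets="-0.001 0 0 0 0;-0.002 0 0 0 0")

```text
time_s: 8.47
tool_pos: [0.6117, 0.1234, 0.0345]
tool_rot: [-180.0, -0.1, 171.5]
force: [-4.0, 0.8, 2.0]
grip_width: 0.0003
grasp_force: 2.0
```

send_path(offsets="0 0 0 0 0")

```text
time_s: 8.55
tool_pos: [0.6118, 0.1234, 0.0346]
tool_rot: [180.0, -0.1, 171.5]
force: [-3.6, 0.9, 1.0]
grip_width: 0.0002
grasp_force: 1.8
```

send_path(offsets="-0.001 0 0 0 0")

```text
time_s: 8.63
tool_pos: [0.6118, 0.1234, 0.0345]
tool_rot: [-180.0, -0.1, 171.5]
force: [-5.7, 0.7, 2.8]
grip_width: 0.0006
grasp_force: 3.1
```

To row units: -0.0005 m / 0.5 = -0.001.

send_path(offsets="-0.001 0 0 0 0")

```text
time_s: 8.72
tool_pos: [0.6118, 0.1234, 0.0344]
tool_rot: [-180.0, -0.2, 171.6]
force: [-6.9, 0.3, 3.0]
grip_width: 0.0005
grasp_force: 3.6
```

send_path(offsets="-0.0004 0 0 0 0;-0.0004 0 0 0 0")

```text
time_s: 8.88
tool_pos: [0.6118, 0.1234, 0.0344]
tool_rot: [-180.0, -0.2, 171.6]
force: [-8.3, 0.8, 3.5]
grip_width: 0.0003
grasp_force: 3.4
```

To row units: -0.0003 m / 0.5 = -0.0006.

send_path(offsets="-0.0006 0 0 0 0;-0.0006 0 0 0 0")

```text
time_s: 9.05
tool_pos: [0.6118, 0.1235, 0.0343]
tool_rot: [-180.0, -0.2, 171.6]
force: [-7.0, 1.9, 3.9]
grip_width: 0.0008
grasp_force: 3.8
```

send_path(offsets="0 0 0 0 0;0 0 0 0 0;0 0 0 0 0;0 0 0 0 0;0 0 0 0 0;0 0 0 0 0")

```text
time_s: 9.55
tool_pos: [0.6118, 0.1235, 0.0343]
tool_rot: [-180.0, -0.2, 171.6]
force: [-7.7, 1.1, 3.5]
grip_width: 0.0005
grasp_force: 3.7
```

To row units: -0.0003 m / 0.5 = -0.0006.

send_path(offsets="-0.0006 0 0 0 0;-0.0006 0 0 0 0;-0.0006 0 0 0 0;-0.0006 0 0 0 0;-0.0006 0 0 0 0;-0.0006 0 0 0 0;-0.0006 0 0 0 0")

```text
time_s: 10.13
tool_pos: [0.6118, 0.1235, 0.0343]
tool_rot: [-180.0, -0.3, 171.6]
force: [-8.5, -0.0, 4.0]
grip_width: 0.0008
grasp_force: 4.1
```

send_path(offsets="0.002 0 0 0 0;0.004 0 0 0 0;0.008 0 0 0 0;0.014 0 0 0 0;0.022 0 0 0 0;0.03 0 0 0 0;0.036 0 0 0 0;0.036 0 0 0 0")

```text
time_s: 10.8
tool_pos: [0.5957, 0.1258, 0.0346]
tool_rot: [180.0, -0.0, 171.6]
force: [0.2, 0.4, -0.2]
grip_width: 0.0004
grasp_force: 0.0
```

send_path(offsets="0 0 -0.02 0 0;0 0 -0.07 0 0;0 0 -0.13 0 0;0 0 -0.19 0 0;0 0 -0.25 0 0;0 0 -0.29 0 0;0 0 -0.3 0 0;0 0 -0.3 0 0")

```text
time_s: 11.47
tool_pos: [0.5977, 0.1257, 0.1873]
tool_rot: [179.9, 0.3, 171.5]
force: [1.1, 0.5, -0.1]
grip_width: 0.0006
grasp_force: 0.0
```

To row units: 0.13 m / 0.5 = 0.26, 0.12 m / 0.5 = 0.24.

send_path(offsets="0.02 0 0 0 0;0.07 0 0 0 0;0.13 0 0 0 0;0.19 0 0 0 0;0.24 0 0 0 0;0.26 0 0 0 0;0.26 0 0 0 0;0.26 0 0 0 0")

```text
time_s: 12.13
tool_pos: [0.4674, 0.1446, 0.1839]
tool_rot: [-180.0, -0.0, 171.6]
force: [0.2, -0.3, -0.1]
grip_width: 0.0007
grasp_force: 0.0
```

```bash
python3 -c "
from h import *
c=read_camera('scene');cv2.imwrite('pics/s7.png',cv2.resize(c['color'][150:298,262:430],None,fx=4,fy=4))"
```

```text
(no output)
```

View pics/s7.png

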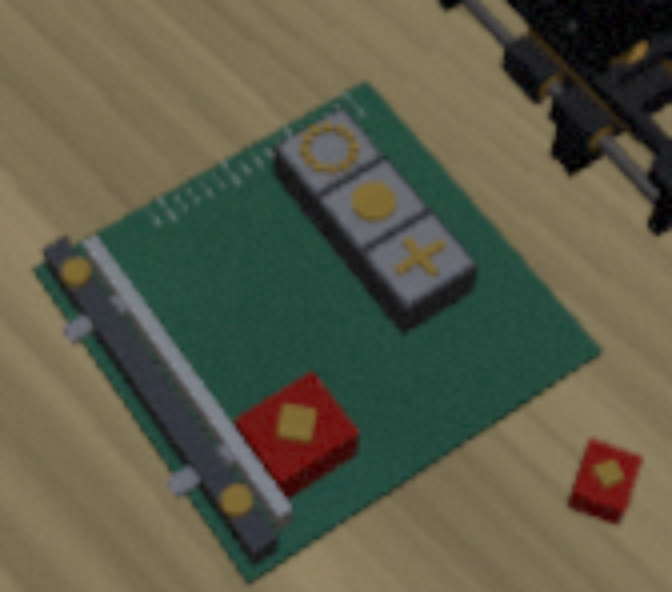

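The red die stands square against the bar at crop (297,425). The other three are unmoved at (420,255), (375,200) and (330,148), and the gripper is clear.

```bash
python3 -c "
from cell import env
print(env.sign_off())"
```

```text
the job is handed in; nothing more can be done
None
```

I pushed the red die out of the row to the stop bar, held it there at about 8–9 N for over a second, released it, and handed the job in; the last picture shows it square against the bar, the other dies where they stood.

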